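# Pack the tool case for a chair repair

## Task

Pack the plywood tool case for a chair repair: throw its lid right back onto its stop, put in the kit that lies about on this bench (the screw tin, and whatever there is of cork sanding blocks, dark hardwood offcut, round dowels and star-knob screw) and shut the lid fully. The tin must stand upright in the narrow bay; the rest may lie wherever there is room, stacked if need be, but nothing may stand above the rim. Leave the chair leg and all other things where they are.

Things in the scene. Friction and masses are not known exactly. Their poses are not given: they have to be found in the camera images.
- case: plywood tool case with a hinged lid, fixed to the bench. Outside 158 (its x) x 338 mm (its y), 66 mm high to the rim; walls 9 mm, floor 8 mm; inside 140 x 320 mm, 58 mm deep. Origin: centre of its underside; z up, x from the front (lid's tongue) to the hinge side. A divider 6 mm thick, 30 mm high above the inner floor, stands across it at y = 39 mm
- narrow_bay (a point): centre of the inner floor (8 mm above the bench) of the case's narrow bay, 140 mm (case x) by 118 mm (case y); lies at y = 101 mm in the case's frame, same axes
- wide_bay (a point): centre of the inner floor of the case's wide bay, 140 mm (case x) by 196 mm (case y); lies at y = -62 mm in the case's frame, same axes
- lid (a joint): lid of the case, rad: 0 = shut flat on the rim, 1.85 = thrown back and resting on its stop, where its own weight keeps it; below about 1.57 it falls shut if let go. 0.35 kg, little friction, no catch. Plywood plate 10 mm thick, as large as the case
- hinge (a point): middle of the lid's hinge line, on the case's back upper edge (x = 79 mm, z = 66 mm in the case's frame); the hinge line runs along the case's y
- lid_tongue (a point): grip point of the lid's pull: a hardwood tongue in the plane of the lid, 28 mm wide (case y), 12 mm thick, standing 42 mm out from the middle of the lid's front edge. The point is 21 mm out from that edge, at mid thickness, 179 mm from the hinge line (5 mm above it when shut). Moves with the lid: x points to the hinge, y along the hinge line
- tin_mid (a point): grey metal screw tin, 67 mm across, 53 mm high, open on top, with screws in it; the point is its centre, half-way up, z along its axis (up)
- block_a_mid (a point): brown cork sanding block, 60 x 110 mm (60 along its x, 110 along its y), 32 mm high lying flat; the point is its centre, half-way up. May be absent (None from the start)
- block_b_mid (a point): a second sanding block like the first. May be absent
- offcut_mid (a point): dark hardwood offcut, 38 mm (its x) x 110 mm (its y), 18 mm high lying flat; the point is its centre. May be absent
- dowel_a_mid (a point): beech dowel 10 mm thick, 90 mm long along its y; the point is its centre. May be absent
- dowel_b_mid (a point): a second dowel like the first. May be absent
- star_knob_mid (a point): black star-knob screw standing on its head: head 20 mm across and 12 mm high at the bottom, a 6 mm thread up to 28 mm; the point is the middle of the head, z along the thread. May be absent
- planer_corner (a point): nearest upright edge of the thickness planer, 0.46 m tall, which stands at the back of the bench; keep the arm nearer the robot than this when crossing over
- motor_box_corner (a point): nearest upper corner of the blue box beside the planer, 105 mm high; it goes on to the back and right from here
- chair_leg: bystander: dark curved chair leg lying flat, 58 mm wide, 319 mm long (along its y), 48 mm high; origin at the centre of its underside
Not all that is in view belongs to the job. What is shaped like the part that bears dowel_b_mid but green is not meant.

How it is judged:
By the outcome, as a careful person would: the job done as asked, in the order asked, and still so for the second after the job is handed in, with the robot touching nothing.
Of block_a, block_b, offcut, dowel_a, dowel_b, star_knob only 4 to 6 are there at a start; the rules pass over those that are not, and their reading is None.
At some moment in a run one of tin, block_a, block_b, offcut may be knocked a few centimetres aside while the robot is not near it.
Once in a run the grip may slacken for a moment while it holds something.
It also fails if it takes over 210 s, if anything falls off the work surface, if the arm or the gripper's body presses on something with over 40 N, if the wrist force passes 120 N, or if a joint passes its speed limit or range.

## Robot

A 7-joint arm with a two-finger parallel gripper is mounted at the origin on a cart in front of the work surface, level with it; the furniture and walls round the work are solid. World frame = base frame: x ahead of the robot, y to its left, z up, the work surface at z = 0. Lengths are in m, angles in rad, forces in N, time in s.
With the tool pointing down it reaches from about 0.4 to 0.9 m from the base axis. Payload 5.5 kg.
Tool frame: the origin (TCP) lies midway between the tips of the shut fingers; the grasp point (between the pads) lies 19 mm behind it (manip.grip_depth is the distance from the TCP to the grasp point, in m); z points along the fingers, y is the line along which they close (so a half turn about z gives the same grasp; the last joint's range is limited). The gripper opens to 92 mm and grips with 3 to 60 N. Pads are 19 mm wide; open, the fingers measure 130 mm over their backs; the gripper's body (75 mm by 190 mm) begins 47 mm behind the grasp point.
Start: joints at [1.421, 0.501, -0.427, 1.55, 0.221, 1.138, -0.21], TCP at [0.261, -0.595, 0.227] pointing down, gripper open.
Joint ranges: [-2.88, 2.88], [-0.31, 2.03], [-1.54, 1.56], [0.2, 2.42], [-1.41, 4.55], [0.19, 2.02], [-2.57, 2.57]. Speed limits (rad/s): [2.57, 2.57, 3.14, 3.14, 3.14, 3.14, 3.14].

## Interface

Orientations are given as a unit quaternion [x, y, z, w].
In Python, from bench import manip, effector, viewer gives the robot as it stands. Calls block until the motion is done:
- manip.move_pose(position, orientation): joint-space move of the TCP to a pose.
- manip.servo_line(position, ori=None, vel=0.15): straight line of the TCP; ori=None keeps the orientation; vel is the mean speed in m/s.
- manip.movej(angles): joint-space move.
- effector.open_jaws() and effector.close(f_grip=None): open the fingers fully, or close them until they stop; f_grip is the grip in N (None keeps the last).
- manip.sleep(seconds).
- manip.solve_ik(position, orientation): joint angles nearest the present ones, or None.
- viewer.get_image(name): name is "scene" or "side" or "wrist"; returns the picture (480x640x3 uint8, red, green, blue); there is no depth.
- viewer.get_calibration(name): a dict with "vfov" (degrees; the focal length in pixels is half the picture's height over the tangent of half this angle, whatever the lens; pixels are square), "cx", "cy" (the principal point, pixels), "eye" and "attitude" of the camera in the world. Camera axes: x right, y down, z forward; pixel columns grow to the right and rows downward; lengths in m; the calibration is good to about 2 mm. A picture is of the moment at which its call begins: read the wrist's pose just before it. get_calibration takes no time and is no camera call; for the wrist camera it gives the pose at the moment of the call.
A pose or a line that the arm cannot do raises manip.PlanningError and nothing moves.
- manip.hand_in(): hands the job in; it is judged then, once.
Readings, each from a call of its own:
- manip.current_clock(): time.
- manip.current_q(): joint angles.
- manip.current_joint_velocities(): joint speeds.
- manip.current_tau(): joint torques, N m.
- manip.current_tool_pos(): TCP position.
- manip.current_tcp_rot(): TCP orientation.
- manip.current_force(): force on the tool from outside, world axes, zero at the start.
- manip.current_wrist_torque(): the same for the moment, N m.
- manip.current_finger_gap(): finger opening in m.
- manip.current_gripper_force(): force on a finger pad.
Only numpy, scipy, OpenCV 4.12 (cv2) and the standard library are available. Lean on these libraries where they do the work, as an engineer would, in place of code of your own. Each camera call takes 0.05 s, during which the arm holds its last target. There are 200 camera calls.

## Working session

There is one attempt and no reset: what is moved stays moved. The work goes in short steps, each a Python script; the robot and the scene stay as the last script left them, time stands still between calls to the robot, and variables do not carry over. Pictures are saved under pics/ and viewed, at most 14 in all, crops included, and the job is handed in when it is done.

```bash
ls; mkdir -p pics; python3 - <<'E'
from bench import manip, effector, viewer
import cv2
for n in ("scene","side","wrist"):
    c=viewer.get_calibration(n); print(n,c)
    im=viewer.get_image(n); cv2.imwrite(f"pics/{n}0.png",im[:,:,::-1])
print(manip.current_clock(),manip.current_tool_pos(),manip.current_tcp_rot(),manip.grip_depth)
E
```

```text
pics
scene {'vfov': 44.453561374962156, 'cx': 322.88197602028606, 'cy': 250.20370383905535, 'eye': array([-0.28740318,  0.48286458,  1.06946172]), 'attitude': array([-0.42743027,  0.80867061, -0.36026445,  0.1832068 ])}
side {'vfov': 57.96222706939005, 'cx': 316.96747357502727, 'cy': 236.01578958280356, 'eye': array([ 0.5609735 , -0.81885787,  0.53513836]), 'attitude': array([ 0.84577059,  0.03153288, -0.01245712, -0.53246841])}
wrist {'vfov': 71.5349647003605, 'cx': 318.25007305065475, 'cy': 241.1264378952847, 'eye': array([ 0.33214648, -0.56295303,  0.38348074]), 'attitude': array([ 0.82812442, -0.54095535, -0.0812134 ,  0.12239954])}
0.15 [ 0.2605343  -0.59492955  0.22591092] [ 9.78775992e-01  2.04931689e-01 -1.08730349e-04 -7.40397131e-04] 0.0188
```

View pics/scene0.png

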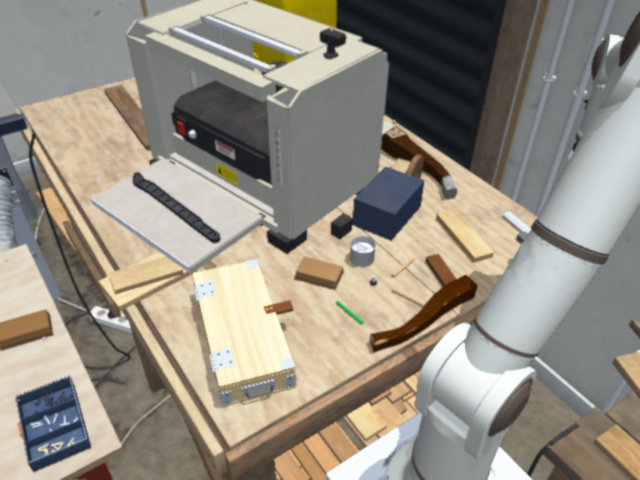

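View pics/side0.png

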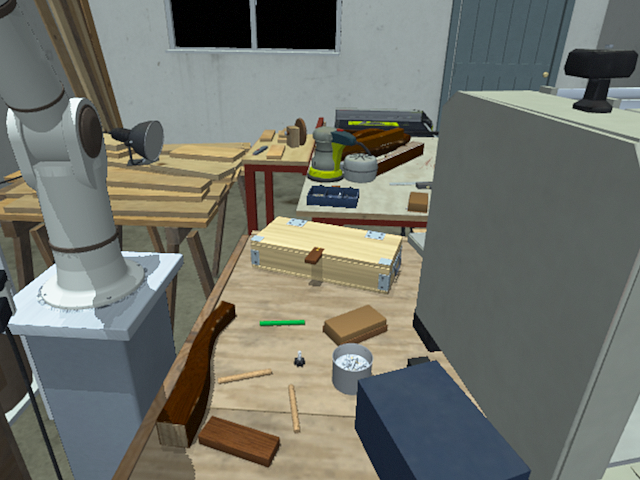

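The scene view shows the case at (245,330) with its tongue at (278,308). The side view shows these:
- **Kit:** block at (355,325), tin (352,368), star knob (299,359), dowels (246,376) and (294,408), and offcut (239,440).
- **Could be confused with kit:**
  - green stick (282,323), not meant
  - pale slat, scene (465,233)
  - dark wood by the box, scene (405,150) and (413,165)
  - blocks on the other bench, scene (25,328) and side (418,200)
  - chair leg

Only one block is visible on this bench so far.

```bash
cat > h.py <<'E'
from bench import manip, effector, viewer
import numpy as np, cv2
from scipy.spatial.transform import Rotation as R
np.set_printoptions(precision=4,suppress=True)
def snap(n):
    c=viewer.get_calibration(n); return viewer.get_image(n)[:,:,::-1].copy(),c
def cast(c,px,z):
    px=np.atleast_2d(np.asarray(px,float)); f=240/np.tan(np.radians(c['vfov'])/2)
    d=np.c_[(px[:,0]-c['cx'])/f,(px[:,1]-c['cy'])/f,np.ones(len(px))]
    d=R.from_quat(c['attitude']).apply(d); e=c['eye']
    return e+d*((z-e[2])/d[:,2])[:,None]
def proj(c,P):
    f=240/np.tan(np.radians(c['vfov'])/2)
    p=R.from_quat(c['attitude']).inv().apply(np.atleast_2d(P)-c['eye'])
    return np.c_[f*p[:,0]/p[:,2]+c['cx'],f*p[:,1]/p[:,2]+c['cy']]
def flood(im,seed,tol):
    m=np.zeros((im.shape[0]+2,im.shape[1]+2),np.uint8)
    cv2.floodFill(cv2.GaussianBlur(im,(3,3),0),m,tuple(seed),0,(tol,)*3,(tol,)*3,4|(255<<8)|cv2.FLOODFILL_FIXED_RANGE|cv2.FLOODFILL_MASK_ONLY)
    return m[1:-1,1:-1]
def rect(c,m,z):
    "min-area rectangle on the plane z of a mask: centre, (long,short), yaw of long side"
    ct=max(cv2.findContours(m,cv2.RETR_EXTERNAL,cv2.CHAIN_APPROX_NONE)[0],key=cv2.contourArea)[:,0]
    p=cast(c,ct,z)[:,:2]; (x,y),_,_=r=cv2.minAreaRect((p*1000).astype(np.float32))
    b=cv2.boxPoints(r)/1000; e=[b[1]-b[0],b[2]-b[1]]; e.sort(key=np.linalg.norm)
    return np.array([x,y])/1000,np.array([np.linalg.norm(e[1]),np.linalg.norm(e[0])]),np.arctan2(e[1][1],e[1][0])
def down(yaw):
    "tool down, closing axis (tool y) at angle yaw in the world xy plane"
    y=np.array([np.cos(yaw),np.sin(yaw),0]);z=np.array([0,0,-1.]);x=np.cross(y,z)
    return R.from_matrix(np.c_[x,y,z]).as_quat()
E
python3 - <<'E'
from h import *
S={'block':((352,320),.032,30),'offcut':((240,436),.018,30),'dowA':((246,376),.005,40),'dowB':((294,408),.005,40),'green':((282,323),.005,60),'lid':((300,240),.076,45),'tinwall':((345,375),.02,30),'knob':((299,361),.006,40),'tongue':((313,254),.076,40)}
im=cv2.imread('pics/side0.png');c=viewer.get_calibration('side')
for k,(s,z,t) in S.items():
    m=flood(im,s,t)
    try: print(k,(m>0).sum(),*rect(c,m,z))
    except Exception as e: print(k,e)
sc=viewer.get_calibration('scene')
print('side lid corners',cast(c,[(285,218),(406,236),(388,274),(251,243),(313,256),(320,249)],.076)[:,:2])
print('scene lid corners',cast(sc,[(195,274),(256,260),(294,371),(218,388),(290,304),(266,309)],.076)[:,:2])
T={'block':((319,270),.032),'tin':((362,243),.053),'knob':((373,282),.006),'dA':((408,298),.005),'dB':((402,268),.005),'offc':((440,270),.018),'boxcorner':((357,195),.105),'leg':((425,315),.048),'legend1':((373,343),.048),'legend2':((472,284),.048),'dark':((425,155),.02),'pale':((465,233),.01),'planer':((286,226),0)}
for k,(p,z) in T.items(): print(k,cast(sc,p,z)[0])
print('tin side',cast(c,(352,355),.053), 'boxcorner',cast(c,[(357,372),(378,361),(430,361)],.105))
for n in('scene','side'):
  a=cv2.imread(f'pics/{n}0.png'); x,y,w,h=(290,190,240,180) if n=='scene' else (150,290,270,190)
  cv2.imwrite(f'pics/{n}0c.png',cv2.resize(a[y:y+h,x:x+w],None,fx=2,fy=2,interpolation=cv2.INTER_CUBIC))
a=cv2.imread('pics/scene0c.png');b=cv2.imread('pics/side0c.png')
o=np.zeros((600,800,3),np.uint8);a=a[:300,:400] if 0 else cv2.resize(a,(400,300));b=cv2.resize(b,(400,281));o=np.zeros((590,400,3),np.uint8);o[:300]=a;o[305:586]=b
cv2.imwrite('pics/crop1.png',cv2.resize(o,(400,590)))
E
```

```text
block 1058 [ 0.6041 -0.1459] [0.1077 0.0879] 0.60635227
offcut 1824 [ 0.4276 -0.4026] [0.1151 0.0416] -0.27076012
dowA 31298 [ 0.5422 -0.0716] [0.7624 0.4745] -1.53395
dowB 24633 [ 0.543  -0.0861] [0.7228 0.4721] -1.5338162
green 182 [ 0.4502 -0.1207] [0.0858 0.0136] 0.12925519
lid 3590 [0.5211 0.1294] [0.3504 0.1582] -0.28405744
tinwall 771 [ 0.6187 -0.282 ] [0.1257 0.0821] 0.021436118
knob 73 [ 0.4967 -0.2313] [0.0202 0.0177] -1.4899282
tongue 205 [0.5034 0.0321] [0.0778 0.0351] 1.310059
side lid corners [[ 0.4104  0.2394]
 [ 0.7215  0.1566]
 [ 0.6623 -0.0323]
 [ 0.3505  0.0837]
 [ 0.501   0.0324]
 [ 0.5145  0.0678]]
scene lid corners [[0.7052 0.1569]
 [0.6665 0.0113]
 [0.3347 0.1119]
 [0.3849 0.2593]
 [0.496  0.0199]
 [0.5134 0.073 ]]
block [ 0.588  -0.1233  0.032 ]
tin [ 0.591 -0.261  0.053]
knob [ 0.4973 -0.2278  0.006 ]
dA [ 0.4058 -0.2661  0.005 ]
dB [ 0.4961 -0.3232  0.005 ]
offc [ 0.4262 -0.3899  0.018 ]
boxcorner [ 0.7103 -0.3313  0.105 ]
leg [ 0.3149 -0.2333  0.048 ]
legend1 [ 0.3177 -0.0829  0.048 ]
legend2 [ 0.3259 -0.3962  0.048 ]
dark [ 0.8474 -0.7161  0.02  ]
pale [ 0.5019 -0.5561  0.01  ]
planer [ 0.8143 -0.1649  0.    ]
tin side [[ 0.5872 -0.2602  0.053 ]] boxcorner [[ 0.5911 -0.3548  0.105 ]
 [ 0.6216 -0.3302  0.105 ]
 [ 0.6965 -0.3241  0.105 ]]
```

View pics/crop1.png

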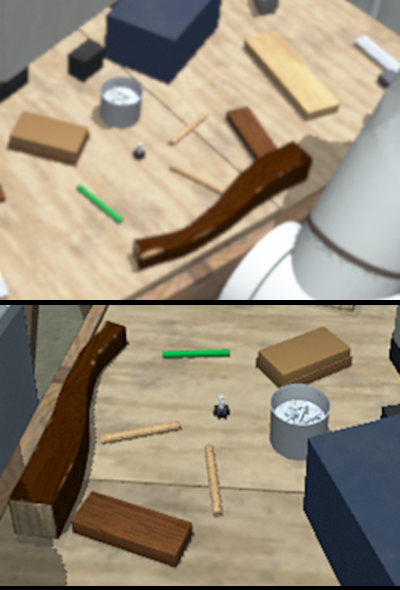

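The crop confirms the choice of block, tin, knob, two beech dowels and offcut. Next I check whether the arm can follow the lid's arc, and move in for a close look at the case.

```bash
cat >> h.py <<'E'
C0=np.array([.522,.132]);PSI=1.275
def cas(x,y,z,C=None,psi=None):
    C=C0 if C is None else C;psi=PSI if psi is None else psi
    return np.r_[C+np.array([[np.cos(psi),-np.sin(psi)],[np.sin(psi),np.cos(psi)]])@[x,y],z]
def lidpose(th,a,s=1,r=.181):
    "TCP pose gripping the tongue at lid angle th, fingers pointing a below case +x"
    X=np.array([np.cos(PSI),np.sin(PSI),0]);Z=np.array([0,0,1.]);Y=np.cross(Z,X)
    g=cas(.079,0,.066)+r*(-np.cos(th)*X+np.sin(th)*Z)+.005*(np.sin(th)*X+np.cos(th)*Z)
    zt=np.cos(a)*X-np.sin(a)*Z; yt=s*Y
    return g+manip.grip_depth*zt, R.from_matrix(np.c_[np.cross(yt,zt),yt,zt]).as_quat()
E
python3 - <<'E'
from h import *
for s in(1,-1):
  print('s',s)
  for th in(0,.4,.8,1.2,1.57,1.85):
    print(th,[(d,) + (('ok',) if manip.solve_ik(*lidpose(th,np.radians(d),s)) is not None else ('-',)) for d in range(0,136,15)])
im,c=snap('wrist'); print(R.from_quat(manip.current_tcp_rot()).inv().apply(c['eye']-manip.current_tool_pos()), R.from_quat(manip.current_tcp_rot()).inv().apply(R.from_quat(c['attitude']).as_matrix().T))
for k in(0,np.pi): 
  q=manip.solve_ik([.47,-.02,.30],down(PSI+np.pi/2+k)); print(q)
E
```

```text
s 1
0 [(0, 'ok'), (15, 'ok'), (30, 'ok'), (45, 'ok'), (60, 'ok'), (75, 'ok'), (90, 'ok'), (105, 'ok'), (120, 'ok'), (135, 'ok')]
0.4 [(0, 'ok'), (15, 'ok'), (30, 'ok'), (45, 'ok'), (60, 'ok'), (75, 'ok'), (90, 'ok'), (105, 'ok'), (120, 'ok'), (135, 'ok')]
0.8 [(0, 'ok'), (15, 'ok'), (30, 'ok'), (45, 'ok'), (60, 'ok'), (75, 'ok'), (90, 'ok'), (105, 'ok'), (120, 'ok'), (135, 'ok')]
1.2 [(0, 'ok'), (15, 'ok'), (30, 'ok'), (45, 'ok'), (60, 'ok'), (75, 'ok'), (90, 'ok'), (105, 'ok'), (120, 'ok'), (135, 'ok')]
1.57 [(0, 'ok'), (15, 'ok'), (30, 'ok'), (45, 'ok'), (60, 'ok'), (75, 'ok'), (90, 'ok'), (105, 'ok'), (120, 'ok'), (135, 'ok')]
1.85 [(0, 'ok'), (15, 'ok'), (30, 'ok'), (45, 'ok'), (60, 'ok'), (75, 'ok'), (90, 'ok'), (105, 'ok'), (120, 'ok'), (135, 'ok')]
s -1
0 [(0, 'ok'), (15, 'ok'), (30, 'ok'), (45, 'ok'), (60, 'ok'), (75, 'ok'), (90, 'ok'), (105, 'ok'), (120, 'ok'), (135, 'ok')]
0.4 [(0, 'ok'), (15, 'ok'), (30, 'ok'), (45, 'ok'), (60, 'ok'), (75, 'ok'), (90, 'ok'), (105, 'ok'), (120, 'ok'), (135, 'ok')]
0.8 [(0, 'ok'), (15, 'ok'), (30, 'ok'), (45, 'ok'), (60, 'ok'), (75, 'ok'), (90, 'ok'), (105, 'ok'), (120, 'ok'), (135, 'ok')]
1.2 [(0, 'ok'), (15, 'ok'), (30, 'ok'), (45, 'ok'), (60, 'ok'), (75, 'ok'), (90, 'ok'), (105, 'ok'), (120, 'ok'), (135, 'ok')]
1.57 [(0, 'ok'), (15, 'ok'), (30, 'ok'), (45, 'ok'), (60, 'ok'), (75, 'ok'), (90, 'ok'), (105, 'ok'), (120, 'ok'), (135, 'ok')]
1.85 [(0, 'ok'), (15, 'ok'), (30, 'ok'), (45, 'ok'), (60, 'ok'), (75, 'ok'), (90, 'ok'), (105, 'ok'), (120, 'ok'), (135, 'ok')]
[ 0.0784 -0.0008 -0.1575] [[ 0.0004  1.      0.0007]
 [-0.9568  0.0005 -0.2907]
 [-0.2907 -0.0005  0.9568]]
[ 1.188   0.352  -1.4348  1.8753  0.3697  1.2387  2.4821]
[ 1.0493  0.2163 -1.1911  1.8772  0.2162  1.1914 -0.5106]
```

```bash
python3 - <<'E'
from h import *
manip.move_pose([.43,-.2,.33],down(PSI-np.pi/2))
p,q=lidpose(0,np.radians(55),-1)
zt=R.from_quat(q).apply([0,0,1])
manip.move_pose(p-.13*zt,q)
im,c=snap('wrist'); cv2.imwrite('pics/w1.png',im)
print(manip.current_clock(),manip.current_tool_pos(),manip.current_q())
print('pred tongue',proj(c,[cas(-.079,.014,.076),cas(-.121,.014,.076),cas(-.121,-.014,.076),cas(-.079,-.014,.076)]))
E
```

```text
2.825 [ 0.4749 -0.0278  0.163 ] [ 1.195   0.5036 -0.9079  2.0817 -0.3105  0.788   0.2763]
pred tongue [[300.9877 209.8323]
 [300.1845 257.5592]
 [334.7032 257.5587]
 [333.9204 209.8413]]
```

View pics/w1.png

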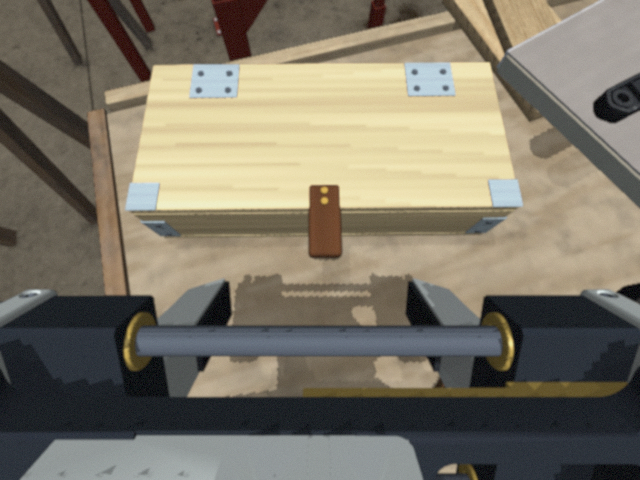

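The wrist view shows the lid's corners at about (152,65), (491,64), (521,207) and (127,210), and the tongue tip at columns 309–342, row 257. I refit the case pose from these, then grip and open.

```bash
python3 - <<'E'
from h import *
c=viewer.get_calibration('wrist')
p=cast(c,[(152,65),(491,64),(521,207),(127,210)],.076)[:,:2]
t=cast(c,[(309,257),(342,257)],.076)[:,:2]
print(p,'len',np.linalg.norm(p[0]-p[1]),np.linalg.norm(p[2]-p[3]),'wid',np.linalg.norm(p[0]-p[3]),np.linalg.norm(p[1]-p[2]))
dy=(p[0]-p[1])+(p[3]-p[2]); psi=np.arctan2(dy[1],dy[0])-np.pi/2
C=p.mean(0); print('C',C,'psi',psi,'tip mid',t.mean(0),'pred',cas(-.121,0,.076,C,psi))
s=open('h.py').read().replace('C0=np.array([.522,.132]);PSI=1.275',f'C0=np.array([{C[0]:.4f},{C[1]:.4f}]);PSI={psi:.4f}')
open('h.py','w').write(s)
E
cat > lid.py <<'E'
from h import *
A0,A1=np.radians(35),np.radians(112)
def ang(th): return A0+(A1-A0)*th/1.85
def dirz(q): return R.from_quat(q).apply([0,0,1])
E
python3 - <<'E'
from lid import *
p,q=lidpose(0,A0,-1); z=dirz(q)
print('pose',p,C0,PSI)
manip.move_pose(p-.08*z,q); manip.servo_line(p,q)
effector.close(20); print('gap',manip.current_finger_gap(),manip.current_gripper_force(),manip.current_force(),manip.current_clock())
E
```

```text
[[0.3874 0.2536]
 [0.7114 0.1571]
 [0.6667 0.0082]
 [0.3445 0.1032]] len 0.3380166389834504 0.3358626386239021 wid 0.15641160471906887 0.15547709040036042
C [0.5275 0.1305] psi 1.2827357950518334 tip mid [0.4935 0.0146] pred [0.4931 0.0145 0.076 ]
pose [0.5029 0.0475 0.0602] [0.5275 0.1305] 1.2827
gap 0.02802038019443134 20.001687705516815 [ 2.1715  1.3389 -1.2895] 5.0583
```

```bash
python3 - <<'E'
from lid import *
for th in np.linspace(0,1.84,9)[1:]:
    p,q=lidpose(th,ang(th),-1); manip.servo_line(p,q,vel=.15)
    print(round(th,2),manip.current_finger_gap(),manip.current_force(),manip.current_clock())
E
```

```text
0.23 0.027660995101698713 [ 3.2843  3.1858 -0.8744] 5.4667
0.46 0.027696482979852617 [ 4.6292  4.3417 -3.0309] 5.875
0.69 0.02784666520918804 [ 1.819   0.1853 -1.0635] 6.2833
0.92 0.027542868064384284 [-2.4648 -2.8957  4.7429] 6.6917
1.15 0.0277248272517458 [-4.7565 -2.7068  9.9203] 7.1
1.38 0.027545466434075683 [-3.7701  0.6295 10.423 ] 7.5083
1.61 0.027462073678168424 [-2.5182  3.0741  9.3317] 7.9167
1.84 0.0280757861528962 [-1.678   4.1455  7.6673] 8.325
```

```bash
python3 - <<'E'
from lid import *
effector.open_jaws()
p=manip.current_tool_pos(); q=manip.current_tcp_rot()
manip.servo_line(p-.06*dirz(q),q); 
manip.servo_line(manip.current_tool_pos()+[-.02,-.15,.05],down(PSI-np.pi/2))
manip.move_pose([.50,-.22,.36],down(PSI-np.pi/2))
im,c=snap('wrist'); cv2.imwrite('pics/w2.png',im); im,_=snap('scene'); cv2.imwrite('pics/s2.png',im)
print(manip.current_clock(),c)
E
```

```text
12.6167 {'vfov': 71.5349647003605, 'cx': 318.25007305065475, 'cy': 241.1264378952847, 'eye': array([ 0.5222, -0.1419,  0.5176]), 'attitude': array([ 0.9792, -0.1404, -0.0206,  0.145 ])}
```

View pics/w2.png

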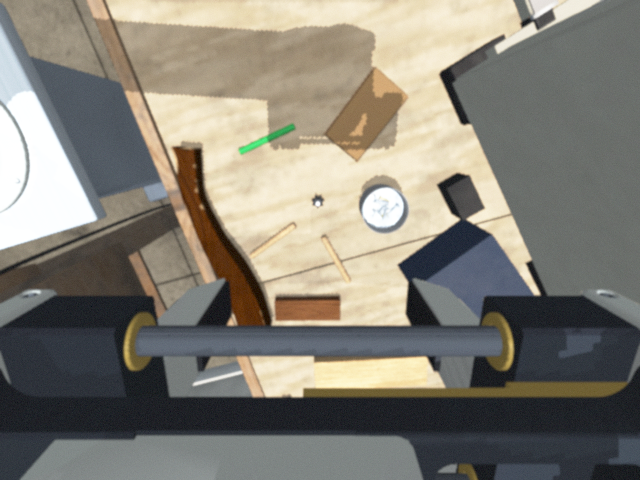

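View pics/s2.png

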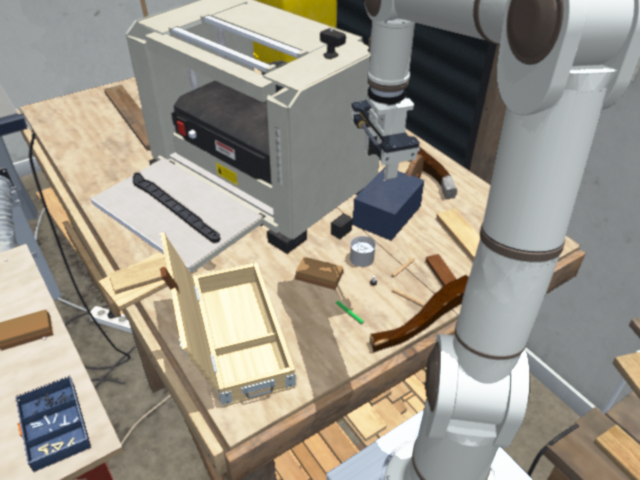

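The lid stands open on its stop. In the wrist view, tin rim (383,208), knob (318,202), dowels (252,256)–(295,226) and (324,237)–(347,279), offcut (276–340, 296–319), block corners (375,68), (407,97), (358,160), (326,135), blue box near (400,265).

```bash
python3 - <<'E'
from lid import *
c=viewer.get_calibration('wrist')
for n,px,z in(('tin',[(383,208)],.053),('knob',[(318,203)],.006),('dA',[(252,256),(295,226)],.005),('dB',[(324,237),(347,279)],.005),('off',[(276,296),(340,296),(340,319),(276,319)],.018),('block',[(375,68),(407,97),(358,160),(326,135)],.032),('box',[(400,265),(462,222)],.105),('dark',[(440,178),(460,215)],.04)):
    P=cast(c,px,z)[:,:2]; print(n,P.mean(0),P.round(3).tolist(),np.linalg.norm(np.diff(P,axis=0),axis=1),np.arctan2(*np.diff(P,axis=0)[:,::-1].T))
E
```

```text
tin [ 0.5845 -0.2557] [[0.585, -0.256]] [] []
knob [ 0.4959 -0.2312] [[0.496, -0.231]] [] []
dA [ 0.4093 -0.2707] [[0.368, -0.285], [0.45, -0.257]] [0.0871] [0.3323]
dB [ 0.4979 -0.3273] [[0.49, -0.287], [0.506, -0.368]] [0.0824] [-1.3669]
off [ 0.431  -0.3936] [[0.387, -0.358], [0.488, -0.388], [0.477, -0.429], [0.373, -0.399]] [0.1056 0.0427 0.1079] [-0.2844 -1.8361  2.8571]
block [ 0.594  -0.1298] [[0.62, -0.076], [0.653, -0.122], [0.569, -0.183], [0.535, -0.138]] [0.057  0.1039 0.0568] [-0.9505 -2.5079  2.2198]
box [ 0.6259 -0.3063] [[0.582, -0.324], [0.67, -0.289]] [0.0949] [0.3793]
dark [ 0.6828 -0.27  ] [[0.674, -0.239], [0.692, -0.301]] [0.0639] [-1.2765]
```

```bash
cat >> lid.py <<'E'
YC=PSI-np.pi/2
def pick(xy,yaw,z,f,hov=.17):
    manip.move_pose([*xy,hov],down(yaw)); manip.servo_line([*xy,z])
    effector.close(f); print('gap',manip.current_finger_gap(),'F',manip.current_gripper_force())
    manip.servo_line([*xy,hov]); print('lifted gap',manip.current_finger_gap())
def place(cx,cy,z,hov=.17,vel=.12):
    p=cas(cx,cy,hov); manip.move_pose(p,down(YC)); g=manip.current_finger_gap(); print('over case gap',g)
    manip.servo_line([*p[:2],z],vel=vel); print('F',manip.current_force(),manip.current_finger_gap())
    effector.open_jaws(); manip.servo_line(p); print('t',manip.current_clock())
E
python3 - <<'E'
from lid import *
xy=np.array([.586,-.257])
manip.move_pose([*xy,.2],down(.38))
im,c=snap('wrist'); cv2.imwrite('pics/w3.png',im)
hsv=cv2.cvtColor(im,cv2.COLOR_BGR2HSV); print('pred',proj(c,[*xy,.053]))
g=cv2.medianBlur(im[:290],5)
pr=proj(c,[[*xy,.053],[xy[0]+.0335,xy[1],.053]]); r=np.linalg.norm(pr[0]-pr[1])
cs=cv2.HoughCircles(cv2.cvtColor(g,cv2.COLOR_BGR2GRAY),cv2.HOUGH_GRADIENT,1.5,40,param1=100,param2=30,minRadius=int(.8*r),maxRadius=int(1.25*r))
print(r,cs[0][:4] if cs is not None else None)
if cs is not None: print(cast(c,cs[0][:4,:2],.053))
E
```

```text
pred [[317.6098 228.2626]]
34.82177709198353 [[317.25 230.25  33.75]]
[[ 0.5864 -0.2589  0.053 ]]
```

View pics/w3.png

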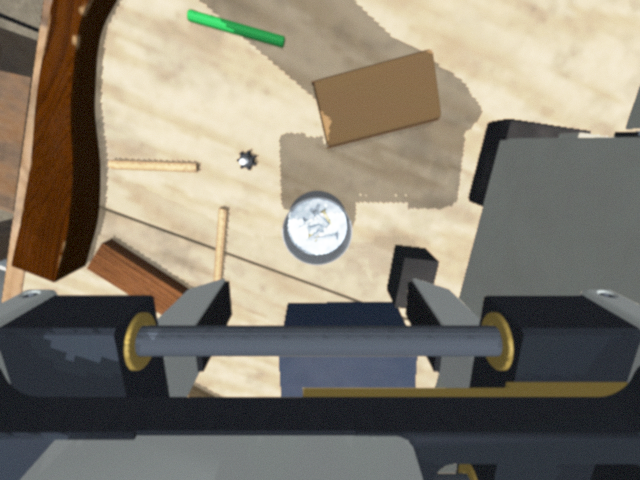

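The Hough circle puts the tin at (317,230), within 2 mm of the estimate. The dark foot at (412,275) clears the fingers and the blue box starts at row 303, so I pick it.

```bash
python3 - <<'E'
from lid import *
pick([.5864,-.2585],.38,.036,25)
place(0,.089,.0445)
im,c=snap('wrist'); cv2.imwrite('pics/w4.png',im)
E
```

```text
gap 0.06478623549493692 F 25.000548470998183
lifted gap 0.06525607019795895
over case gap 0.06559275055234517
F [-0.3857 -0.4109 -2.8747] 0.06505959654340522
t 20.7583
```

View pics/w4.png

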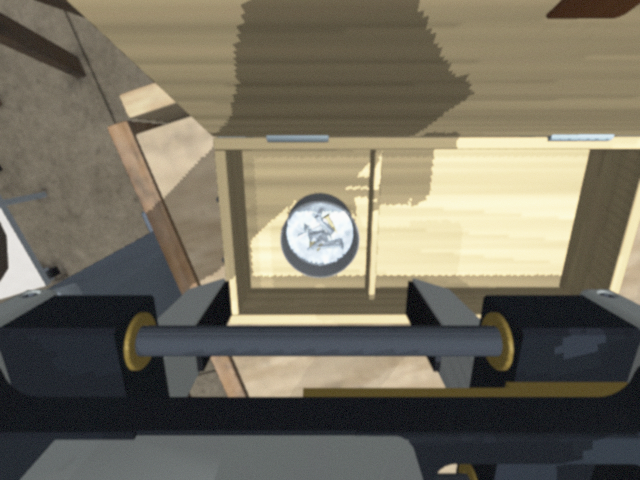

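The tin stands upright in the narrow bay, at (320,235). Offcut next, measured afresh from above it.

```bash
cat >> lid.py <<'E'
def look(xy,yaw,ztop,tol=28,hov=.2,name=None):
    manip.move_pose([*xy,hov],down(yaw)); im,c=snap('wrist')
    if name: cv2.imwrite(f'pics/{name}.png',im)
    s=proj(c,[*xy,ztop])[0].round().astype(int); m=flood(im,s.tolist(),tol); r=rect(c,m,ztop); print('look',s,*r); return r
E
python3 - <<'E'
from lid import *
c,sz,a=look([.431,-.394],1.286,.018,35,name='w5')
if abs(sz[0]-.11)<.012 and abs(sz[1]-.038)<.01:
    a=(a+np.pi/2-1.286+np.pi/2)%np.pi-np.pi/2+1.286; print(a)
    pick(c,a,.003,25); place(0,-.034,.014)
E
```

```text
look [317 219] [ 0.4264 -0.3974] [0.1075 0.0371] -0.271608
1.2991884
gap 0.03797648813428835 F 24.999960958957672
lifted gap 0.03809861484267935
over case gap 0.03768094598696313
F [ 0.7517 -0.4201 -0.8997] 0.037656902750839556
t 32.5917
```

```bash
python3 - <<'E'
from lid import *
c,sz,a=look([.594,-.130],-.94,.032,30,name='w6')
if abs(sz[0]-.11)<.012 and abs(sz[1]-.06)<.01:
    a=(a+np.pi/2+.94+np.pi/2)%np.pi-np.pi/2-.94; print(a)
    pick(c,a,.018,30); place(0,-.090,.031)
    manip.move_pose(cas(-.02,-.03,.25),down(YC))
    im,_=snap('wrist'); cv2.imwrite('pics/w7.png',im)
E
```

```text
look [322 224] [ 0.5839 -0.1363] [0.078  0.0609] 0.63170105
```

View pics/w6.png

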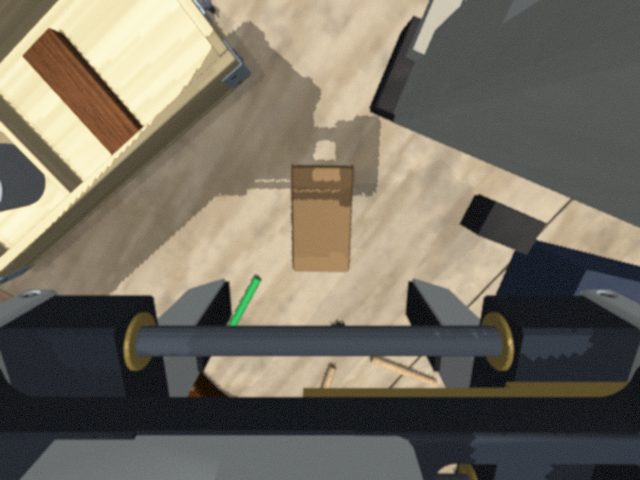

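A shadow splits the block, which is at columns 291–352, rows 166–271, where it was. The offcut lies in the wide bay at (85,95). I pick the block at its pixel centre.

```bash
python3 - <<'E'
from lid import *
c=viewer.get_calibration('wrist')
P=cast(c,[(292,166),(353,167),(350,271),(293,271)],.032)[:,:2]; print(P.mean(0),np.linalg.norm(P[0]-P[1]),np.linalg.norm(P[1]-P[2]))
pick(P.mean(0),-.94,.018,30); place(0,-.090,.031)
manip.move_pose(cas(-.02,-.03,.25),down(YC))
im,_=snap('wrist'); cv2.imwrite('pics/w7.png',im)
E
```

```text
[ 0.5963 -0.1279] 0.05829381812353786 0.10675190854462845
gap 0.059664865397184345 F 29.994053542613983
lifted gap 0.05923943181116109
over case gap 0.06006343416167599
F [-0.4746 -0.4748 -0.5447] 0.05958559745259284
t 40.8667
```

View pics/w7.png

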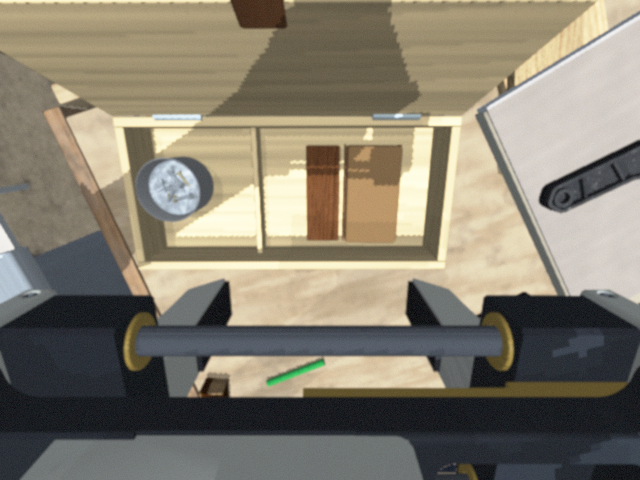

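The offcut (322,192) and block (373,193) lie neatly in the wide bay. Knob and dowels next.

```bash
python3 - <<'E'
from lid import *
pick([.496,-.231],YC,.013,12); place(-.045,.016,.043)
pick([.409,-.2705],-1.239,.002,15); place(.0,.005,.043)
manip.move_pose([.50,-.26,.30],down(YC))
im,_=snap('wrist'); cv2.imwrite('pics/w8.png',im)
E
```

```text
gap 0.0054797886336219286 F 11.99925810098648
lifted gap 0.005340721514573454
over case gap 0.0050019020660741365
F [-0.4003 -0.5874 -0.646 ] 0.005367838540246665
t 51.25
gap 0.008885883586587855 F 14.998391401022673
lifted gap 0.0093167049718433
over case gap 0.008827078524649033
F [-0.7291  0.0458 -0.1384] 0.009353367061078676
t 61.525
```

View pics/w8.png

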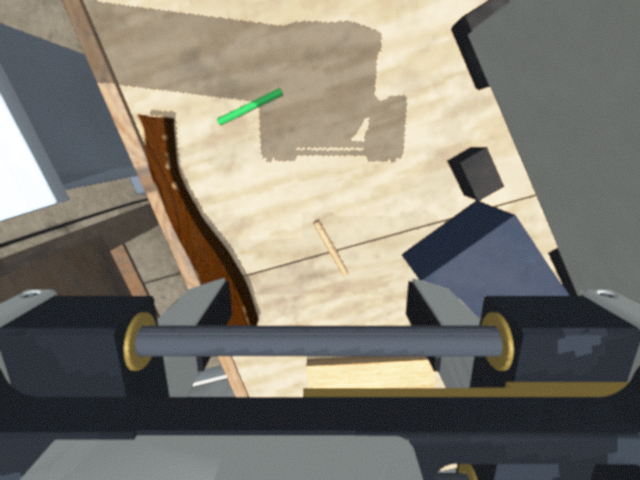

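Only dowel B is left, from (318,221) to (345,274), with the box corner at (402,255). I grip it off-centre and keep the hand parallel to the box edge.

```bash
python3 - <<'E'
from lid import *
c=viewer.get_calibration('wrist')
P=cast(c,[(318,221),(345,274)],.005)[:,:2]; print(P, cast(c,[(402,255),(480,203)],.105)[:,:2])
u=(P[0]-P[1])/np.linalg.norm(P[0]-P[1]); g=P.mean(0)+.022*u-.02*np.array([np.cos(.38),np.sin(.38)]); print(g)
pick(g,.38,.002,15); place(.01,.012,.044)
manip.move_pose(cas(-.02,-.01,.22),down(YC))
im,_=snap('wrist'); cv2.imwrite('pics/w9.png',im)
E
```

```text
[[ 0.4913 -0.2852]
 [ 0.5069 -0.3725]] [[ 0.5774 -0.3262]
 [ 0.6697 -0.292 ]]
[ 0.4767 -0.3146]
gap 0.009005144045428376 F 15.000050514936447
lifted gap 0.009140359973792459
over case gap 0.009312836233598878
F [-0.0037 -0.2461 -0.2778] 0.009154436364705058
t 72.7917
```

View pics/w9.png

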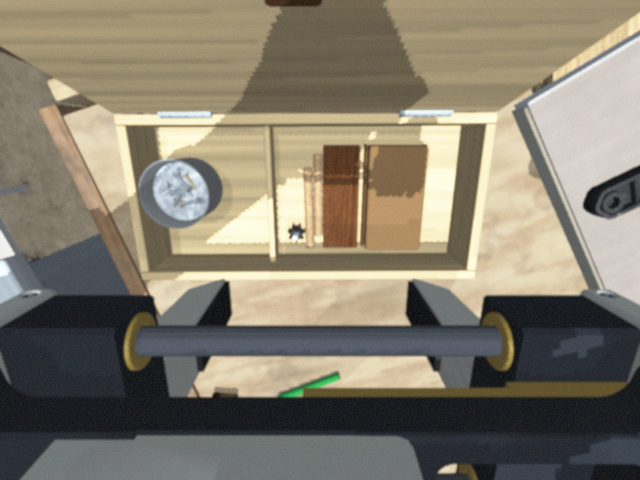

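All six items are in, with dowels at (310,205) and the knob at (296,232). Before shutting the lid I check one brown thing behind the blue box in the scene view, in case it is a second block.

```bash
python3 - <<'E'
from h import *
a=cv2.imread('pics/s2.png')[115:255,340:540]
b=cv2.imread('pics/scene0.png')[115:255,340:540]
cv2.imwrite('pics/c2.png',np.vstack([cv2.resize(x,(400,280),interpolation=cv2.INTER_CUBIC) for x in(a,b)]))
c=viewer.get_calibration('scene'); print(cast(c,[(405,165),(425,155)],.032))
E
```

```text
[[ 0.8267 -0.6119  0.032 ]
 [ 0.8344 -0.7024  0.032 ]]
```

View pics/c2.png

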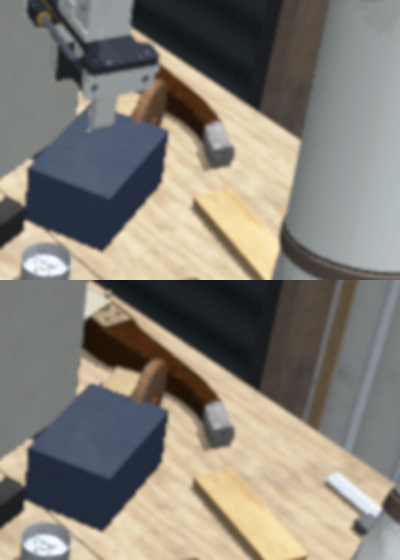

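That is a curved piece and a disc, not a block, so block_b is absent. Now I shut the lid.

```bash
python3 - <<'E'
from lid import *
manip.servo_line(cas(-.06,0,.36),vel=.25)
p,q=lidpose(1.85,A1,-1); z=dirz(q)
manip.move_pose(p-.08*z,q); manip.servo_line(p,q,vel=.1)
effector.close(25); print('gap',manip.current_finger_gap(),manip.current_force())
for th in np.linspace(1.85,0,10)[1:]:
    p,q=lidpose(th,ang(th),-1); manip.servo_line(p,q,vel=.12)
    print(round(th,2),manip.current_finger_gap(),manip.current_gripper_force(),manip.current_force())
    if manip.current_finger_gap()<.02: print('LOST'); break
print(manip.current_clock())
E
```

```text
gap 0.02813562754706517 [-0.7926 -0.4861  0.572 ]
1.64 0.027662792989327976 24.998290836811066 [-2.1983 -1.133  -0.4659]
1.44 0.028039030119019683 24.99960333108902 [-2.6198 -1.3172 -1.6919]
1.23 0.02810550133289129 24.999876022338867 [-1.8067 -0.4759 -2.846 ]
1.03 0.02781285963535367 24.99919831752777 [-0.1424  0.6048 -6.0065]
0.82 0.028014323016227645 24.99924212694168 [-0.8344  1.1458 -4.5318]
0.62 0.02771670998152543 24.99780535697937 [-1.422   0.1305 -3.7359]
0.41 0.027703568430757386 24.99833643436432 [-0.9194  1.1491 -3.799 ]
0.21 0.028162341351339108 24.998442828655243 [-1.9784  2.3547 -1.7413]
0.0 0.027693705145831044 25.000115633010864 [-2.5449  1.3837 -2.3797]
80.7583
```

```bash
python3 - <<'E'
from lid import *
effector.open_jaws(); q=manip.current_tcp_rot(); z=dirz(q)
manip.servo_line(manip.current_tool_pos()-.10*z); 
p,q=lidpose(0,np.radians(55),-1); manip.move_pose(p-.13*dirz(q),q); manip.sleep(.5)
im,c=snap('wrist'); s,_=snap('scene')
cv2.imwrite('pics/fin.png',np.hstack([cv2.resize(im,(400,300)),cv2.resize(s,(400,300))]))
print(proj(c,[cas(-.121,0,.076),cas(-.079,.169,.076),cas(-.079,-.169,.076)])*.625,manip.current_clock())
E
```

```text
[[199.5767 161.4045]
 [ 74.9485 131.5547]
 [324.1479 131.4202]] 83.825
```

View pics/fin.png

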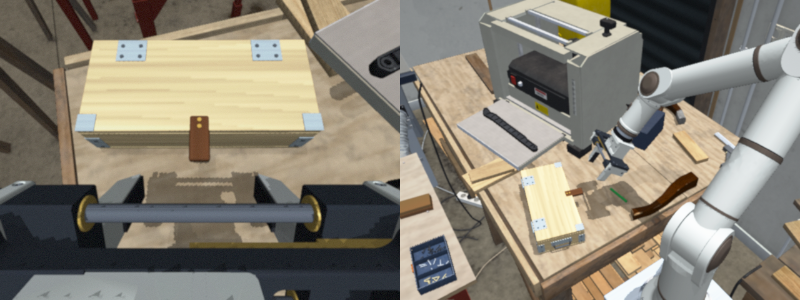

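The lid is flat on the rim: the tongue tip at (200,161) and the front corners at (77,131) and (323,131) match the prediction for a shut lid. The chair leg and green stick are where they were, so I hand in.

```bash
python3 -c "
from bench import manip
print(manip.hand_in())"
```

```text
the job is handed in; nothing more can be done
None
```

The case is packed and handed in at about 84 s: the tin stands upright in the narrow bay, the block, offcut, two dowels and star knob are in the wide bay, the lid is fully shut, and I saw no second block on this bench.

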